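# Change the vacuum over on a filtration manifold

## Task

The filtration at the amber funnel is finished: shut the vacuum off there by pushing its blue valve lever round with a fingertip until it lies fully across its pipe, and after that open the white funnel's valve by pushing its lever round until it lies fully along its pipe. Only push the levers, without pinching them or forcing them against their stops. Leave the stoppered station's valve shut, and leave the funnels, the stopper, the tub, the jars and the weighing boat standing where they are.

Things in the scene. Friction and masses are not known exactly. Their poses are not given: they have to be found in the camera images.
- manifold: Filtration manifold, fixed: black base plate 330 x 500 mm, 10 mm thick. Origin on the bench under the middle valve's pivot; x points to the funnels, y left along the row. Near the operator a steel header tube (radius 16, axis 70 mm up) at x = -130 mm; at its right end a gauge (y = -225, top 145 mm) and a pump (y = -410 to -285, 125 mm high). Stations at y = 150, 0, -150 mm, order varies.
- station_amber: Station of the amber funnel, fixed: steel branch pipe along its x axis (radius 9 mm, axis 70 mm up) from the header at x = -130 mm through a brass ball valve at x = 0 (radius 19 mm, stem rising to the lever) to a socket cup at x = 130 mm that holds the funnel. Origin on the bench under the valve's vertical pivot; axes parallel to the manifold's.
- station_white: The station that carries the white funnel; built like station_amber, same origin and axes.
- station_stoppered: The unused station, closed by a black rubber stopper; built like station_amber, same origin and axes.
- valve_amber (a joint): Lever angle of the amber funnel's valve, rad: 0 = shut, lever across the pipe, towards the station's +y (left); pi/2 = open, lever along the pipe, towards the station's -x (header, operator). Grows counter-clockwise from above. Hard stops at 0 and pi/2; friction about 0.3 N m (4 N at 75 mm), no spring: stays where left. Starts between 1.1 and 1.57.
- valve_white (a joint): The same for the white funnel's valve. It starts shut, between 0 and 0.2.
- valve_stoppered (a joint): The same for the stoppered station's valve. It starts shut, between 0 and 0.1, and must stay shut.
- pad_amber (a point): Middle of the blue sleeve on the amber funnel's lever, 75 mm from the pivot, 118 mm above the bench. Sleeve: bar 72 mm long (33 to 105 mm from the pivot), 18 mm wide, 14 mm high (111 to 125 mm above the bench). The point turns with the lever: y outward along it, z up. Free below down to the pipe tops (79 mm branch, 86 mm header).
- pad_white (a point): The same point on the lever of the white funnel's valve.
- pad_stoppered (a point): The same point on the lever of the stoppered station's valve.
- funnel_amber: Amber see-through filter funnel standing loose in its socket cup: 72 mm across the rim, 90 mm tall, rim 160 mm above the bench, with a steel clamp band. Origin at the centre of its underside, 130 mm beyond (+x of) its valve's pivot. Not to be moved.
- funnel_white: White plastic filter funnel of the same shape and size. Not to be moved.
- stopper: Black rubber stopper in the third socket, 60 mm across, top 112 mm above the bench. Not to be moved.
- membrane_tub: Small tub with a metal lid, 44 mm across and 45 mm tall, standing on the base plate between two sockets; origin under its centre. A bystander.
- jar_blue: Small sample jar of blue pigment with a metal lid, 48 mm across, 62 mm tall, standing left of the manifold; origin under its centre. A bystander.
- jar_green: The same with green pigment.
- jar_brown: The same with brown pigment.
- boat: Square white weighing boat, 75 mm wide, 16 mm high, left of the manifold, near the notebook; origin under its centre. A bystander. (The notebook with pen and spatula near the robot and the jar and boats at the bench's far edge are fixed.)

How it is judged (in metres and radians):
On the way, in this order (a step that is already met when the one before it is completed fails the run):
1. the amber funnel's valve is shut, lever fully across its pipe, while the white funnel's valve is still shut (value of joint valve_amber below 0.12 rad and value of joint valve_white below 0.3 rad), for 0.2 s.
2. the white funnel's valve is open, lever fully along its pipe, and the amber one is shut (value of joint valve_white above 1.45 rad and value of joint valve_amber below 0.12 rad), for 0.2 s.
At the end, for the whole second after the job is handed in: The amber funnel's lever is within 0.12 rad (7 degrees) of fully across its pipe, the white funnel's lever within 0.12 rad of fully along its pipe, the stoppered station's lever still shut (below 0.2 rad), and both funnels and the stopper stand upright in their sockets (all of step 2 and value of joint valve_stoppered below 0.2 rad and distance between funnel_amber and station_amber below 0.158 m and angle between each of funnel_amber, funnel_white's own z axis and vertical below 0.1 rad and distance between funnel_white and station_white below 0.158 m and distance between stopper and station_stoppered below 0.158 m); the robot touches nothing.
It fails at once if a funnel or the stopper is lifted, tipped or shifted by more than 12 mm (distance of any of funnel_amber, funnel_white, stopper from where it was at the start of the episode above 0.012 m or angle between any of funnel_amber, funnel_white's own z axis and vertical above 0.2 rad).
It fails at once if the stoppered station's valve is opened by more than 0.25 rad (value of joint valve_stoppered above 0.25 rad).
It fails at once if a lever is pinched or forced with more than 35 N (contact force between the fingers and valve_amber above 35 N or contact force between the fingers and valve_white above 35 N or contact force between the fingers and valve_stoppered above 35 N).
It fails at once if a bystander on the bench is lifted or shifted by more than 30 mm (distance of any of membrane_tub, jar_blue, jar_green, jar_brown, boat from where it was at the start of the episode above 0.03 m).
It also fails if it takes over 48 s, if anything falls off the work surface, if the arm or the gripper's body presses on something with over 40 N, if the wrist force passes 120 N, or if a joint passes its speed limit or range.

## Robot

A 6-joint arm with a two-finger parallel gripper is mounted at the origin on the work surface. World frame = base frame: x ahead of the robot, y to its left, z up, the work surface at z = 0. Lengths are in mm, angles in rad, forces in N, time in s.
With the tool pointing down it reaches from about 425 to 1125 mm from the base axis. Payload 14.9 kg.
Tool frame: the origin (TCP) lies between the finger pads; the fingertips stand 14 mm ahead of it and the grasp point (between the pads) lies 5 mm behind it (bot.tcp_to_tips is the distance from the TCP to the fingertips, in mm); z points along the fingers, x is the direction in which the jaws open and shut, and the axes are right-handed (so a half turn about z gives the same grasp; the last joint's range is limited). The gripper opens to 91 mm and grips with 3 to 60 N. Pads are 32 mm wide; open, the fingers measure 118 mm over their backs; the gripper's body (76 mm by 178 mm) begins 60 mm behind the grasp point.
Start: joints at [1.152, 0.379, 1.734, -0, 1.028, -0.033], TCP at [263.418, 648.559, 227.932] pointing down, gripper open.
Joint ranges: [-2.77, 2.77], [-0.74, 2.19], [0, 2.66], [-1.06, 4.2], [0.31, 2.87], [-3.08, 3.08]. Speed limits (rad/s): [1.89, 1.89, 2.39, 3.14, 3.14, 3.14].

## Interface

Orientations are given as a 3x3 rotation matrix whose columns are the frame's x, y, z axes.
In Python, from workcell import bot, effector, solve_ik, eyes, telemetry gives the robot as it stands. The module is installed in compiled form; this text tells all that it offers. Calls block until the motion is done:
- bot.goto(position, orientation): joint-space move of the TCP to a pose.
- bot.line_to(position, rate=150, frame=None): straight line of the TCP; frame=None keeps the orientation; rate is the mean speed in mm/s.
- bot.movej(angles): joint-space move.
- effector.open_jaws() and effector.gripper_close(): open the fingers fully, or close them until they stop; the grip force is fixed at half the most.
- bot.pause(seconds).
- solve_ik(position, orientation): joint angles nearest the present ones, or None.
- eyes.capture(name): name is "scene" or "top" or "wrist"; returns (picture, depth): 384x512x3 uint8, red, green, blue; 384x512 float32, mm along the optical axis (not along the pixel's ray), 0 where there is no reading.
- eyes.calibration(name): a dict with "vfov" (degrees; the focal length in pixels is half the picture's height over the tangent of half this angle, whatever the lens; pixels are square), "cx", "cy" (the principal point, pixels), "pose" (4x4, takes a point from camera to world coordinates). Camera axes: x right, y up, looking along -z (the intrinsics and any distortion apply to the point x, -y, -z); pixel columns grow to the right and rows downward; lengths in mm; the calibration is good to about 2 mm. A picture is of the moment at which its call begins: read the wrist's pose just before it. calibration takes no time and is no camera call; for the wrist camera it gives the pose at the moment of the call.
A pose or a line that the arm cannot do raises bot.MotionError and nothing moves.
- bot.sign_off(): hands the job in, once; it reports no verdict.
Readings, each from a call of its own:
- telemetry.current_t(): time.
- telemetry.current_joint_positions(): joint angles.
- telemetry.current_dq(): joint speeds.
- telemetry.current_effort(): joint torques, N m.
- telemetry.current_position(): TCP position.
- telemetry.current_tcp_rot(): TCP orientation.
- telemetry.current_force(): force on the tool from outside, world axes, zero at the start.
- telemetry.current_wrist_torque(): the same for the moment, N m.
- telemetry.current_opening(): finger opening in mm.
Only numpy, scipy, OpenCV 4.12 (cv2) and the standard library are available. Lean on these libraries where they do the work, as an engineer would, in place of code of your own. Each camera call takes 0.05 s, during which the arm holds its last target. There are 200 camera calls.

## Working session

There is one attempt and no reset: what is moved stays moved. The work goes in short steps, each a Python script; the robot and the scene stay as the last script left them, time stands still between calls to the robot, and variables do not carry over. Pictures are saved under pics/ and viewed, about 8 in all and at most 12, crops included, and the job is handed in when it is done.

```bash
mkdir -p pics; python3 - <<'E'
from workcell import *
import cv2,numpy as np
for n in("top","scene"):
    p,d=eyes.capture(n); cv2.imwrite(f"pics/{n}0.png",p[...,::-1]); np.savez(f"pics/{n}0.npz",p=p,d=d)
    c=eyes.calibration(n); print(n,c)
print(telemetry.current_t())
E
```

```text
top {'vfov': 47.85753195060767, 'cx': 254.54439771567206, 'cy': 190.79358785756074, 'pose': array([[-2.86284467e-02,  9.79860060e-01, -1.97622559e-01,
         3.18126303e+02],
       [-9.99546436e-01, -2.99104909e-02, -3.50483024e-03,
         1.28856118e+02],
       [-9.34523092e-03,  1.97432587e-01,  9.80271922e-01,
         1.15244384e+03],
       [ 0.00000000e+00,  0.00000000e+00,  0.00000000e+00,
         1.00000000e+00]])}
scene {'vfov': 56.460076574174266, 'cx': 256.98929806280825, 'cy': 195.0184233497548, 'pose': array([[ 9.67340193e-02, -7.61255990e-01,  6.41195638e-01,
         1.12939666e+03],
       [ 9.95224162e-01,  6.55062097e-02, -7.23726676e-02,
         6.78342220e+01],
       [ 1.30918308e-02,  6.45134291e-01,  7.63957034e-01,
         8.18005389e+02],
       [ 0.00000000e+00,  0.00000000e+00,  0.00000000e+00,
         1.00000000e+00]])}
0.1
```

View pics/top0.png

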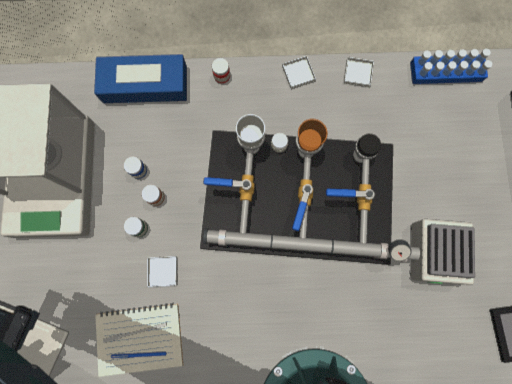

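View pics/scene0.png

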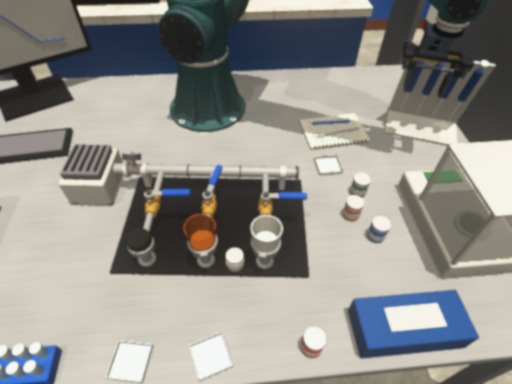

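Top view: white funnel on the left (250,130) with its lever pointing left, shut (225,182). Amber is in the middle, with its lever at (301,210), nearly open. The stoppered station is on the right (lever 345,193). The scene view agrees. Next I measure the blue sleeves.

```bash
cat > h.py <<'E'
from workcell import *
import cv2,numpy as np
def cloud(n,d,c):
    f=192/np.tan(np.radians(c["vfov"]/2)); v,u=np.mgrid[:384,:512]
    P=np.stack([(u-c["cx"])/f*d,-(v-c["cy"])/f*d,-d,np.ones_like(d)],-1)@c["pose"].T
    return P[...,:3]
def levers(n="top",boxes=None):
    c=eyes.calibration(n); p,d=eyes.capture(n); P=cloud(n,d,c)
    h=cv2.cvtColor(p,cv2.COLOR_RGB2HSV)
    m=(h[...,0]>98)&(h[...,0]<125)&(h[...,1]>130)&(h[...,2]>60)&(d>0)&(P[...,2]>100)&(P[...,2]<140)
    k,l,s,ce=cv2.connectedComponentsWithStats(m.astype(np.uint8))
    out=[]
    for i in range(1,k):
        if s[i,4]<60: continue
        q=P[l==i]; q=q[q[:,2]>np.median(q[:,2])-6]
        r=cv2.minAreaRect(q[:,:2].astype(np.float32)); b=cv2.boxPoints(r)
        e=sorted([b[1]-b[0],b[2]-b[1]],key=np.linalg.norm); a=e[1]/np.linalg.norm(e[1])
        out.append((ce[i].round(),np.array(r[0]),a,[np.linalg.norm(x).round(1) for x in e],np.median(q[:,2])))
    return out,p,P
E
python3 - <<'E'
from h import *
for n in("top","scene"):
    o,p,P=levers(n)
    print(n)
    for x in o: print(*x)
    # header tube pixels: bright top band
    if n=="top":
        for u,v in[(247,185),(307,189),(369,194),(225,238),(260,241),(340,247),(375,250),(250,120),(312,128),(369,142),(247,165),(365,225)]: print(u,v,P[v,u].round(1))
E
```

```text
top
[218. 181.] [552.1685791  221.32691956] [0.1000412  0.99498326] [np.float32(17.0), np.float32(68.4)] 125.21247733176347
[341. 192.] [516.24963379 -75.22460938] [0.08143026 0.996679  ] [np.float32(18.0), np.float32(70.5)] 125.05538700122588
[299. 216.] [461.48171997  27.80745697] [ 0.94553703 -0.32551453] [np.float32(17.8), np.float32(68.4)] 125.26105565127318
247 185 [540.6 150.5 122.9]
307 189 [526.3   5.1 122.6]
369 194 [ 509.3 -143.8  123. ]
225 238 [416.6 208.5  89.1]
260 241 [407.1 122.9  84.4]
340 247 [386.4 -71.8  88. ]
375 250 [ 377.  -157.8   83. ]
250 120 [703.4 138.7 133.1]
312 128 [685.9 -17.3 109.5]
369 142 [ 643.7 -157.4  112. ]
247 165 [602.5 150.1  79.1]
365 225 [ 439.5 -139.3   78.8]
scene
[140.  30.] [-398.86737061 -275.58691406] [ 6.140365e-05 -1.000000e+00] [np.float32(15.9), np.float32(161.0)] 121.88944547907079
[215. 175.] [464.53213501  28.6030426 ] [ 0.9488749 -0.3156526] [np.float32(17.1), np.float32(65.0)] 123.85833436411082
[176. 192.] [518.54089355 -72.665802  ] [0.00677366 0.99997705] [np.float32(19.1), np.float32(68.4)] 123.5387557855189
[292. 195.] [555.13659668 223.41795349] [0.15826334 0.9873969 ] [np.float32(18.4), np.float32(63.7)] 123.72883953895143
```

```bash
cat >> h.py <<'E'
YM=np.array([.11,.994]); XM=np.array([.994,-.11]); C=np.array([528.,1.])
PIV=dict(amber=C,white=C+150*YM,stop=C-150*YM)
def pose(v,th,gap,r=72,z=117,flip=0):
    s=1 if v=="amber" else -1          # side of the lever the finger is on
    u=-np.sin(th)*XM+np.cos(th)*YM; n=-np.cos(th)*XM-np.sin(th)*YM
    q=PIV[v]+r*u+s*(22.5+gap)*n; x=n*(-1 if flip else 1)
    return [*q,z],np.array([[x[0],x[1],0],[x[1],-x[0],0],[0,0,-1]]).T
def sweep(v,ths,gap,flip,lim=15,rate=80,F0=0):
    for t in ths:
        p,R=pose(v,t,gap,flip=flip); bot.line_to(p,rate=rate,frame=R)
        F=telemetry.current_force()-F0; print(round(float(t),2),np.round(F,1),end="; ")
        if np.linalg.norm(F)>lim: print("LIMIT"); return False
    print("t",telemetry.current_t()); return True
E
python3 - <<'E'
from h import *
effector.gripper_close(); print("open",telemetry.current_opening())
p,R=pose("amber",1.35,14,z=228); bot.line_to(p,rate=250)
c=[]
for f in(0,1):
    q=solve_ik(*pose("amber",1.35,14,z=228,flip=f)); q2=solve_ik(*pose("amber",0,0,flip=f)); print(f,None if q is None else q[5],None if q2 is None else q2[5]); c.append(q)
j=telemetry.current_joint_positions()
f=int(np.argmin([9 if q is None else abs(q[5]) for q in c])); print("flip",f,j)
bot.goto(*pose("amber",1.35,14,z=228,flip=f))
p,_=pose("amber",1.35,14); bot.line_to(p,rate=120)
F0=telemetry.current_force(); print("F0",F0,telemetry.current_t())
w,_=eyes.capture("wrist"); cv2.imwrite("pics/w1.png",w[...,::-1])
t,_=eyes.capture("top"); cv2.imwrite("pics/t1.png",cv2.resize(t[100:280,180:420,::-1],None,fx=3,fy=3))
E
```

```text
open 0.6831763150317541
0 1.827211925385825 -2.9311878316130393
1 -1.3143807282039688 0.2104048219767538
flip 1 [-7.37009153e-02 -3.44575574e-02  2.22793851e+00  6.00312486e-05
  9.48177669e-01 -1.25935378e+00]
F0 [ 0.60008576 -0.01973436  1.24965622] 5.775
```

View pics/w1.png

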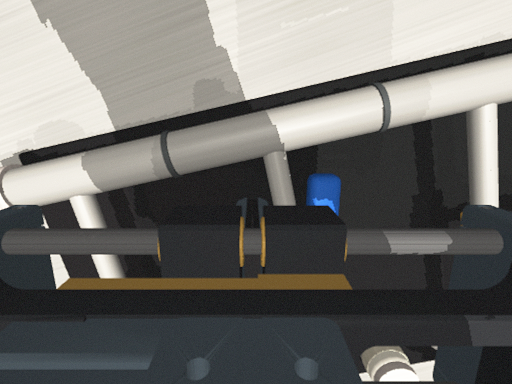

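The wrist view shows the closed fingers (≈250,215) beside the amber sleeve end (323,195), on its right-hand (−y) side, ready to push.

```bash
python3 - <<'E'
from h import *
F0=telemetry.current_force()
ok=sweep("amber",np.r_[1.35:0.24:-0.11],0,1,F0=F0)
o,p,P=levers("top")
for x in o: print(*x)
cv2.imwrite("pics/t2.png",cv2.resize(p[100:280,180:420,::-1],None,fx=3,fy=3))
E
```

```text
1.35 [-0.8  0.   0.4]; 1.24 [0.4 0.5 0.2]; 1.13 [-0.2  0.6  0.7]; 1.02 [-0.  -0.3  0.7]; 0.91 [-0.6  1.   0.9]; 0.8 [0.1 0.5 0.1]; 0.69 [-0.6  1.6  0. ]; 0.58 [-0.8  0.9 -0.3]; 0.47 [-0.6 -0.7 -0.3]; 0.36 [-0.4  0.4  0. ]; 0.25 [-1.1  1.1  0.2]; t 8.7833
[218. 181.] [552.21112061 221.42312622] [0.11501526 0.99336374] [np.float32(17.7), np.float32(67.9)] 124.79894193931477
[345. 192.] [514.2020874  -86.21766663] [0.02252816 0.99974626] [np.float32(18.4), np.float32(48.1)] 125.03284214667985
```

View pics/t2.png

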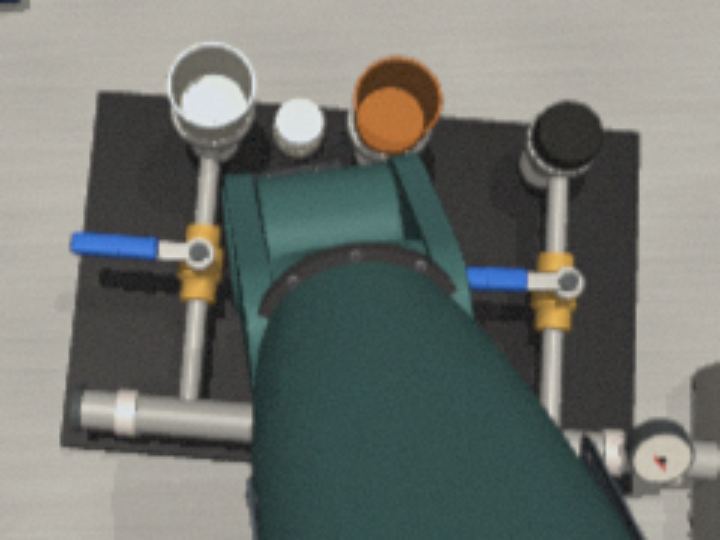

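The arm hides the amber lever in the top view; the white and stoppered levers are unmoved. The forces are low, so I check with the scene camera.

```bash
python3 - <<'E'
from h import *
o,p,P=levers("scene")
for x in o: print(*x)
cv2.imwrite("pics/s2.png",cv2.resize(p[130:290,110:330,::-1],None,fx=3.5,fy=3.5))
E
```

```text
[139.  30.] [-399.21960449 -278.7590332 ] [0.00409592 0.99999166] [np.float32(16.7), np.float32(166.1)] 123.25325065938227
[176. 192.] [518.63769531 -72.87919617] [0.00351711 0.9999938 ] [np.float32(19.8), np.float32(68.7)] 123.14665724679992
[292. 195.] [554.40466309 223.79985046] [0.11254405 0.9936467 ] [np.float32(18.2), np.float32(64.1)] 123.87564656187863
```

View pics/s2.png

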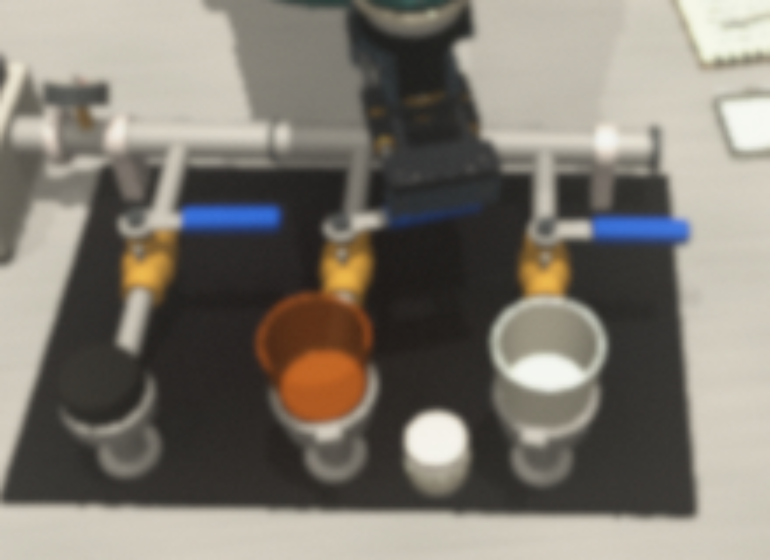

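The amber lever is following (sleeve at ≈435,215 in the crop, slightly short of across). I continue in fine steps with a force limit.

```bash
python3 - <<'E'
from h import *
F0=telemetry.current_force()
sweep("amber",np.r_[0.2:-0.001:-0.04,-.02,-.04,-.06],0,1,lim=7,rate=30,F0=F0)
o,p,P=levers("scene")
for x in o: print(*x)
cv2.imwrite("pics/s3.png",cv2.resize(p[130:290,110:330,::-1],None,fx=3.5,fy=3.5))
E
```

```text
0.2 [-0.8 -1.1  0.3]; 0.16 [-0.8 -0.6 -0.7]; 0.12 [-0.1 -0.9 -0.6]; 0.08 [-0.7 -0.3 -0.5]; 0.04 [-1.7 -0.3 -1.2]; -0.0 [-1.4 -0.  -1.3]; -0.02 [-2.1 -0.3 -1.1]; -0.04 [-8.   0.4  5.2]; LIMIT
[140.  30.] [-398.75701904 -274.52429199] [0.00951657 0.99995476] [np.float32(18.5), np.float32(158.4)] 122.2785827600191
[176. 192.] [518.44799805 -72.71530151] [0.00834417 0.99996525] [np.float32(20.4), np.float32(68.2)] 123.29394048064984
[292. 195.] [554.71832275 223.47431946] [0.17712761 0.9841879 ] [np.float32(20.1), np.float32(63.8)] 123.98428585410363
```

View pics/s3.png

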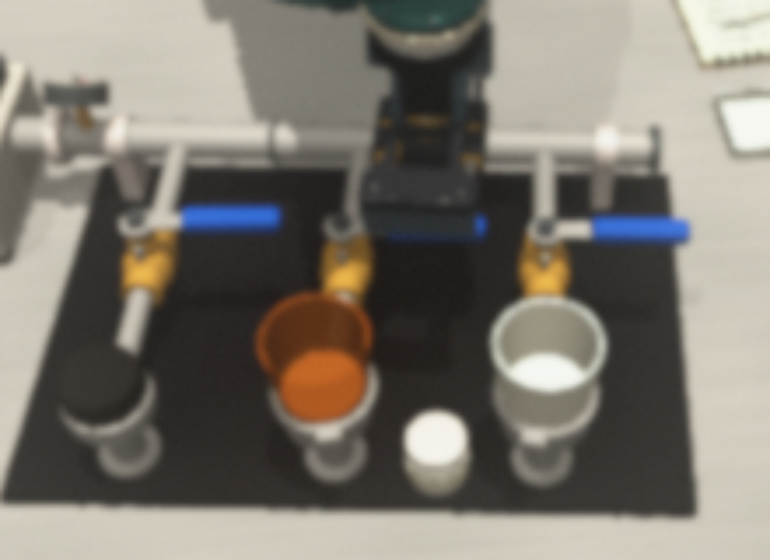

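The amber lever met its stop: force rose to 8 N and it lies parallel to the other shut levers. I back off, lift, check from above, then approach the white lever on its funnel side.

```bash
python3 - <<'E'
from h import *
p,_=pose("amber",0,15); bot.line_to(p,rate=80)
bot.line_to([p[0],p[1],225],rate=200)
p,_=pose("white",0,12,z=225); bot.line_to(p,rate=250)
for f in(0,1):
    print(f,[None if (q:=solve_ik(*pose("white",a,0,flip=f))) is None else q[5].round(2) for a in(0,.8,1.57)])
bot.goto(*pose("white",0,12,z=225,flip=1))
F=telemetry.current_force()
for n in("top","scene"):
    o,p,P=levers(n)
    for x in o: print(n,*x)
    if n=="top": cv2.imwrite("pics/t4.png",cv2.resize(p[100:280,180:420,::-1],None,fx=3,fy=3))
print(telemetry.current_t(),telemetry.current_position())
E
```

```text
0 [np.float64(-2.7), np.float64(2.81), np.float64(2.0)]
1 [np.float64(0.44), np.float64(-0.33), np.float64(-1.14)]
top [341. 192.] [515.9644165  -75.31440735] [0.0715445 0.9974374] [np.float32(18.4), np.float32(70.3)] 125.36301785216483
scene [137.  30.] [-398.14666748 -285.63366699] [ 0.0164966 -0.999864 ] [np.float32(19.3), np.float32(171.6)] 122.60579521072884
scene [176. 192.] [519.28137207 -72.58544922] [ 0.02027391 -0.9997944 ] [np.float32(22.5), np.float32(67.8)] 123.59321621319589
scene [234. 195.] [538.02349854  75.35197449] [0.1737385  0.98479176] [np.float32(20.1), np.float32(67.5)] 123.87628826271407
scene [292. 195.] [555.01983643 223.52891541] [0.1668234 0.9859868] [np.float32(18.4), np.float32(63.9)] 123.87902518601686
13.1917 [586.50454887 217.20129213 225.14611697]
```

View pics/t4.png

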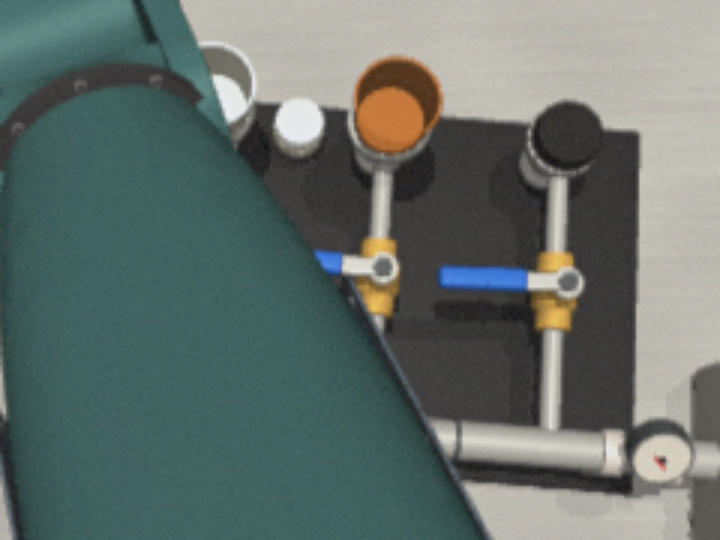

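Amber sleeve at (538,75), collinear with the two shut ones, so it is shut. Now the white lever.

```bash
python3 - <<'E'
from h import *
p,_=pose("white",0,12); bot.line_to(p,rate=100)
F0=telemetry.current_force(); print(F0)
if np.linalg.norm(F0)<8 and sweep("white",np.r_[0:1.35:0.11],0,1,F0=F0):
    sweep("white",np.r_[1.36:1.55:.04,1.55:1.68:.02],0,1,lim=7,rate=30,F0=F0)
o,p,P=levers("scene")
for x in o: print(*x)
cv2.imwrite("pics/s5.png",cv2.resize(p[130:290,110:330,::-1],None,fx=3.5,fy=3.5))
print(telemetry.current_t())
E
```

```text
[0.16124806 0.14004057 0.42103303]
0.0 [ 0.7  0.5 -0.8]; 0.11 [ 0.1 -0.3 -0.1]; 0.22 [-0.6  0.2  0.1]; 0.33 [-0.4  0.7 -0.6]; 0.44 [-0.2  0.   0.1]; 0.55 [-0.1 -0.7 -0.3]; 0.66 [ 0.5 -0.5 -0.2]; 0.77 [-1.1 -0.2 -1.1]; 0.88 [-0.8  0.9 -1.2]; 0.99 [ 0.3  0.2 -0. ]; 1.1 [ 0.2  0.6 -0.2]; 1.21 [ 1.2  0.  -0.5]; 1.32 [ 0.3  0.1 -0.2]; t 17.825
1.36 [ 3.   1.9 -0.5]; 1.4 [2.6 2.9 0.4]; 1.44 [2.3 2.  0.8]; 1.48 [ 3.1  3.3 -0.1]; 1.52 [3.5 2.6 0.3]; 1.55 [ 3.9  8.5 -1.4]; LIMIT
[137.  30.] [-397.67788696 -288.25375366] [0.00664417 0.99997795] [np.float32(16.3), np.float32(174.2)] 122.85103500019011
[266. 177.] [481.15505981 164.53399658] [ 0.97718    -0.21241269] [np.float32(17.7), np.float32(58.2)] 124.12452733943297
[176. 192.] [519.34210205 -72.68016052] [0.01663454 0.9998616 ] [np.float32(18.5), np.float32(68.6)] 123.53143066999075
[234. 195.] [537.20147705  75.50592041] [0.15157528 0.98844576] [np.float32(19.0), np.float32(67.6)] 123.36727574171948
19.375
```

View pics/s5.png

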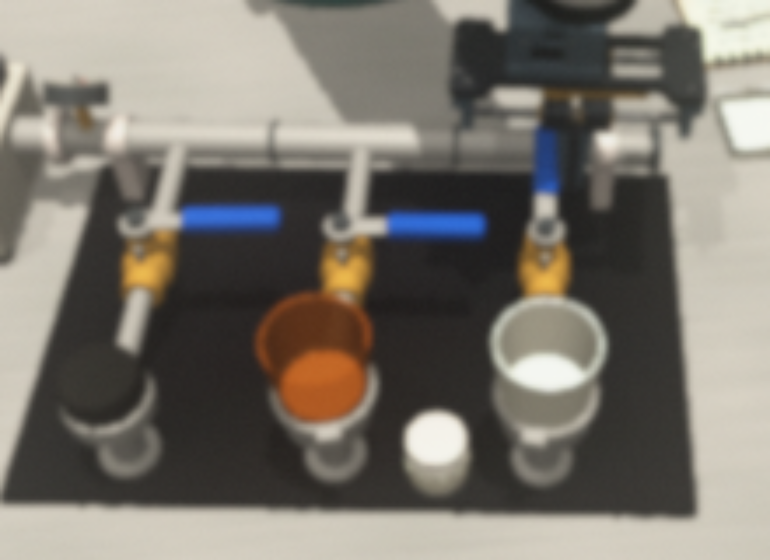

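The white lever lies nearly along its pipe (crop 547,160), and force rose to about 9 N. I nudge a little further to confirm the stop, then retract and measure.

```bash
python3 - <<'E'
from h import *
sweep("white",[1.56,1.57,1.58,1.59],0,1,lim=15,rate=20)
p,_=pose("white",1.57,18); bot.line_to(p,rate=80)
bot.line_to([p[0],p[1],230],rate=200)
bot.line_to([330,420,235],rate=250)
for n in("top","scene"):
    o,p,P=levers(n)
    for x in o: print(n,*x)
    if n=="top": cv2.imwrite("pics/t6.png",cv2.resize(p[100:280,180:420,::-1],None,fx=3,fy=3))
print(telemetry.current_t(),telemetry.current_force())
E
```

```text
1.56 [ 4.2 15.  -2.7]; LIMIT
top [279. 186.] [536.04144287  73.08703613] [0.11324429 0.9935672 ] [np.float32(18.7), np.float32(68.7)] 124.91236268204966
top [341. 192.] [516.3694458 -75.5849762] [0.08064804 0.99674267] [np.float32(18.1), np.float32(71.2)] 124.99542405354214
top [243. 212.] [474.93621826 161.23469543] [ 0.9934389  -0.11436439] [np.float32(17.9), np.float32(68.7)] 124.67488063886185
scene [137.  30.] [-398.05050659 -287.24691772] [0.0224896 0.9997471] [np.float32(17.8), np.float32(141.0)] 122.61288327054581
scene [265. 176.] [478.51327515 161.95880127] [ 0.99249053 -0.12232093] [np.float32(15.9), np.float32(66.4)] 124.45077670683474
scene [176. 192.] [516.17773438 -72.96180725] [0.08489607 0.99638987] [np.float32(21.4), np.float32(69.6)] 123.3213580010135
scene [234. 194.] [537.41485596  75.54440308] [0.13538913 0.9907925 ] [np.float32(18.6), np.float32(67.1)] 123.65952340243894
22.025 [-0.21217935  1.07524989  0.97832023]
```

View pics/t6.png

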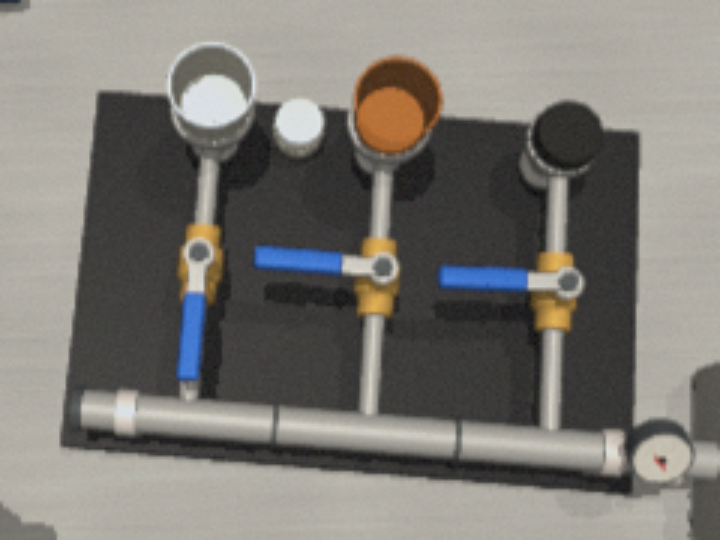

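The amber lever (crop 300,260) lies across its pipe and the white one (192,335) along its pipe. They are perpendicular to within 0.002 rad and both reached their stops. Everything else stands where it was, so I hand in.

```bash
python3 -c "
from workcell import *
bot.sign_off()"
```

```text
the job is handed in; nothing more can be done
```

I shut the amber funnel's valve first, then opened the white funnel's valve. Both were pushed with the closed fingertips until they met their stops, and I handed the job in at about 22 s of the 48 s allowed.

- **Forces:** the largest contact force I read was about 10 N on the amber lever and about 16 N on the white one, against the 35 N limit. I read it only after each short move, so brief peaks in between were not seen.
- **Lever angles:** in the last top image the amber lever lies across its pipe and the white lever along its pipe, each within about 0.01 rad of my estimated manifold axes. The stoppered lever reads about 0.03 rad from shut and had not moved.
- **Other objects:** the funnels, stopper and tub looked unmoved in that image, and the arm was clear of everything at hand-in. I did not check the jars and the boat in a final picture; the hand never worked near them at their height.
- **Disagreement:** while the fingers partly hid the white lever, the scene camera put it at about 1.47 rad. Once they were clear, both cameras agreed on about 1.56–1.57 rad.

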